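Hold a turning blank in the corner of the drilling jig

TASK

Fold the jig's raised flip stop fully down, then lay the squared wooden blank flat on the jig's bed with its long side along the fence. Press it firmly into the corner so that it bears flat on the fence and on the stop at the same time, and finish while still holding it pressed there, without letting go. Leave the other things on the bench where they are.

Things in the scene. Friction and masses are not known exactly. Their poses are not given: they have to be found in the camera images.
- blank_center (a point): Centre of the loose squared wooden blank, the only rectangular block: 50 mm (its x) by 110 mm (its y, long axis) by 50 mm high (z), 0.14 to 0.28 kg, pale wood, a pencilled cross on both ends, which are alike. It starts lying flat on the bench at the left; this point is 25 mm above its underside.
- jig: The fixed corner jig: dark steel bed plate 170 (x) by 220 (y) by 12 mm on the bench. Origin under its centre; x points away from the robot when unturned, y left along the fence. Low aluminium fence on the far side, 158 mm long, 25 thick, only 16 high above the bed, so fingers gripping the blank's upper half pass above it. A hinge cheek at the far right rises to 46 mm above the bench.
- corner (a point): Inner corner on the bed's top (jig frame 50, -60, 12 mm), axes as the jig. The fence's face is the plane x = 0, facing -x, from y = +2 to +160 mm; the folded stop's face is the plane y = 0, facing +y. A blank fully home has its centre at x -25, y +55, z +25 mm, long axis along y. Press towards +x and -y. Friction is about 0.6, so a diagonal or side push can be carried by friction on one face alone: press square to each.
- stop_pad (a point): Top centre of the flat black finger pad, 34 by 36 mm, on the free end of the stop bar, 143 mm from the hinge axis and 14 mm above it when folded down. Push here from above to fold the stop. z points out of the pad, x along the bar to the hinge.
- stop_hinge (a point): The stop's hinge axis (parallel to the jig's y), in the middle of the bar's width, 28 mm above the bench; axes those of the jig.
- stop (a joint): Angle of the flip stop, rad: 0 fully folded down and level, positive raised. It starts 0.4 to 0.85. An aluminium bar 145 by 20 by 20 mm at the fence's right end, hinged at its far end, swinging in the jig's x-z plane; folded, its top is 26 mm above the bed. Friction keeps it where left; under 3 N on the pad folds it. It does not yield to the blank's push.
- glue: Bystander: upright white bottle, 60 mm across, 150 mm tall, beyond the work. Origin under its centre.
- finial: Bystander: upright turned wooden finial, 52 mm across the foot, 104 mm tall, beyond the jig. Origin under its centre.
- brush: Bystander: bench brush lying flat on the bench at the far left, beyond the blank, 200 mm long, 42 mm wide, 20 mm high. Origin under its middle.
- tin: Bystander: upright metal tin, 72 mm across, 90 mm tall, to the right of the jig. Origin under its centre.
Mind the look-alikes: they are no part of the job. What is shaped like the part that bears blank_center but red or turquoise is not meant.

How it is judged:
By the outcome, as a careful person would: the job done as asked, in the order asked, and still so for the second after the job is handed in, while the arm keeps its last pose, push and grip.
It also fails if it takes over 64 s, if anything falls off the work surface, if the arm or the gripper's body presses on something with over 40 N, if the wrist force passes 120 N, or if a joint passes its speed limit or range.

ROBOT

A 6-joint arm with a two-finger parallel gripper is mounted at the origin on the work surface. World frame = base frame: x ahead of the robot, y to its left, z up, the work surface at z = 0. Lengths are in m, angles in degrees, forces in N, time in s.
With the tool pointing down it reaches from about 0.4 to 0.825 m from the base axis. Payload 7 kg.
Tool frame: the origin (TCP) lies at the centre of the arm's flange, where the gripper is bolted on; the fingertips stand 178 mm ahead of it and the grasp point (between the pads) lies 159 mm ahead of it (tip_reach is the distance from the TCP to the fingertips, in m); z points along the fingers, y is the line along which they close (so a half turn about z gives the same grasp; the last joint's range is limited). The gripper opens to 88 mm and grips with 3 to 60 N. Pads are 19 mm wide; open, the fingers measure 130 mm over their backs; the gripper's body (78 mm by 193 mm) begins 47 mm behind the grasp point.
Start: joints at [16.507, 20.546, 0.682, 0, -70.136, -16.507], TCP at [0.675, -0, 0.405] pointing down, gripper open.
Joint ranges: [-176.03, 176.03], [-82.01, 121.73], [-58.28, 71.71], [-173.87, 95.51], [-174.79, -0.11], [-173.66, 173.66]. Speed limits (degrees/s): [136.94, 136.94, 172.46, 180, 180, 180].

INTERFACE

Orientations are given as [roll, pitch, yaw] about the fixed x, y, z axes, in that order (R = Rz(yaw) Ry(pitch) Rx(roll)).
In Python, from plant import * gives the robot as it stands.
- The arm moves only by the shell command python3 -m handwheel 'ROWS'. ROWS is JSON, a list of rows, each a list of 7 numbers: the opening, from -1 (shut) to 1 (fully open), then the shift along the tool's x, y, z as a fraction of full scale, then the turn, a rotation vector about the tool's x, y, z as a fraction of full scale. A call has 1 to 5 rows; each row shifts and turns the commanded pose from where the row before left it, along the tool's axes as they then stand; what a row does not reach is not made up. Full scale, the value 1, is 0.025 m for a shift and 6 degrees for a turn. A row lasts 1/8 s, in which the tool goes at most 62.5 mm and 10.7 degrees, less where a joint would pass 70% of its speed; a pose out of reach is approached as far as the arm can. A call with a number of a shift or a turn outside -1 to 1 is refused whole. A call with a gripper value outside its range is refused whole. The fingers move at their own pace and stop on an object; the grip force is fixed at half the most. Time passes only in rows, so rows that do not move let the fingers close. It gives the time, the measured TCP pose, the force, the opening and the grip force at its end, in the units of the state.
- get_obs(): the state, without advancing time (a new reading comes with each control period).
- snapshot(name): name is "scene" or "side" or "wrist"; returns a dict with "color" (384x512x3 uint8, red, green, blue), "fx", "fy", "cx", "cy" (pixels), "R" (3x3) and "t" (3): a world point X has camera coordinates R X + t; the wrist camera has in their place "tool_from_camera" (4x4, takes a point from camera to tool coordinates, whose origin is the TCP and whose axes are the flange's). Camera axes: x right, y down, z forward; pixel columns grow to the right and rows downward; lengths in m; the calibration is good to about 2 mm. A picture is of the moment at which its call begins: read the wrist's pose just before it. There is no depth.
- close_job(): hands the job in; it is judged then, once.
The state is a dict: "clock": time; "joint_pos": joint angles; "qvel": joint speeds; "tau": joint torques, N m; "tool_pos": TCP position; "orientation": TCP orientation; "force": force on the tool from outside, world axes, zero at the start; "moment": the same for the moment, N m; "opening": finger opening in m; "gripper_force": force on a finger pad.
Only numpy, scipy, OpenCV 4.12 (cv2) and the standard library are available. Lean on these libraries where they do the work, as an engineer would, in place of code of your own. Each camera call takes 0.05 s, during which the arm holds its last target. There are 200 camera calls.

## Working session

There is one attempt and no reset: what is moved stays moved. The work goes in short steps, Python scripts to look and compute and a shell command to move; the robot and the scene stay as the last step left them, time stands still between calls to the robot, and variables do not carry over. Pictures are saved under pics/ and viewed, at most 10 in all, crops included, and the job is handed in when it is done.

```bash
mkdir -p pics; ls
python3 - <<'E'
from plant import *
import cv2
print(get_obs())
for n in ["scene","side"]:
    s=snapshot(n); cv2.imwrite(f"pics/{n}0.png",s["color"][:,:,::-1])
    print(n,s["fx"],s["fy"],s["cx"],s["cy"],s["R"],s["t"])
E
```

```text
pics
{'clock': 0.0, 'joint_pos': array([ 1.65089598e+01,  2.05919415e+01,  6.32012292e-01, -2.06369615e-02,
       -7.01372391e+01, -1.65073388e+01]), 'qvel': array([-0.00578048,  0.05827815,  0.0158906 ,  0.03601897, -0.13329823,
        0.05410809]), 'tau': array([-8.00930356e-04, -5.82726967e+01,  2.93058443e+01,  6.99745238e+00,
        6.93249181e-03, -2.06530804e-04]), 'tool_pos': array([6.74790523e-01, 2.06320731e-05, 4.03701721e-01]), 'orientation': array([ 1.79901324e+02, -9.01170898e-03, -9.00053995e+01]), 'force': array([ 1.39902916, -0.79345227,  0.23144355]), 'moment': array([-0.0462119 ,  0.00276132, -0.02787374]), 'gripper_force': 0.0, 'opening': 0.08773291220751554}
scene 429.87262018088205 429.87262018088205 251.83881275051257 192.51350448666625 [[ 0.50202186  0.86479888  0.00984671]
 [ 0.57298968 -0.32405335 -0.75277636]
 [-0.64780929  0.38355225 -0.6582027 ]] [-0.271947   -0.29289029  1.7323338 ]
side 427.82004469157425 427.82004469157425 247.81588599611476 188.17392522347498 [[-0.97824602 -0.20725181  0.00902258]
 [-0.16336717  0.74284309 -0.6492267 ]
 [ 0.12785105 -0.63657743 -0.76054144]] [0.55643489 0.14983765 1.44868169]
```

View pics/scene0.png

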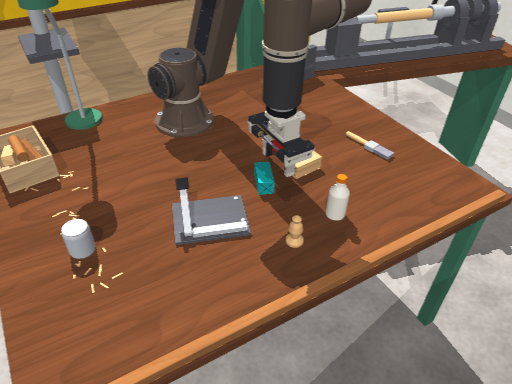

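View pics/side0.png

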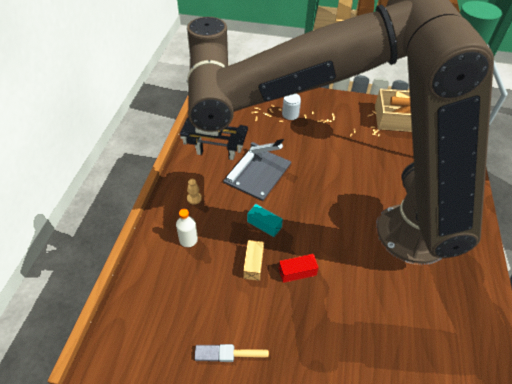

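The scene view shows the jig near (210,218), with the stop pad raised at (182,184). The side view shows the blank at (254,260), the red decoy at (298,267), the turquoise one at (264,220) and the jig at (258,170). I'll enlarge the side view next.

Run:
```python
import cv2,numpy as np
a=cv2.imread("pics/side0.png"); b=cv2.imread("pics/scene0.png")
c1=cv2.resize(a[125:205,215:300],None,fx=6,fy=6,interpolation=cv2.INTER_CUBIC)  #510x480
c2=cv2.resize(a[230:290,235:275],None,fx=7,fy=7,interpolation=cv2.INTER_CUBIC) #280x420
im=np.zeros((480,800,3),np.uint8); im[:480,:510]=c1; im[:420,515:795]=c2
cv2.imwrite("pics/crop1.png",im)
c1=cv2.resize(b[170:250,160:260],None,fx=7,fy=7,interpolation=cv2.INTER_CUBIC)
cv2.imwrite("pics/crop2.png",c1)
```

```text
(no output)
```

View pics/crop1.png

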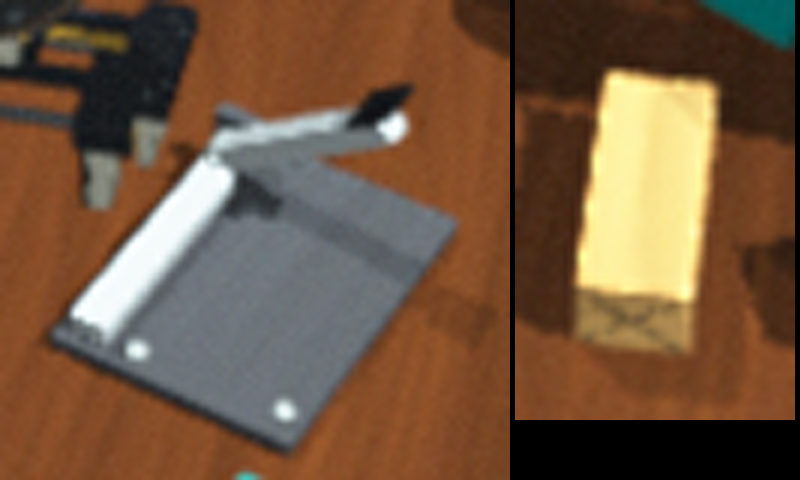

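View pics/crop2.png

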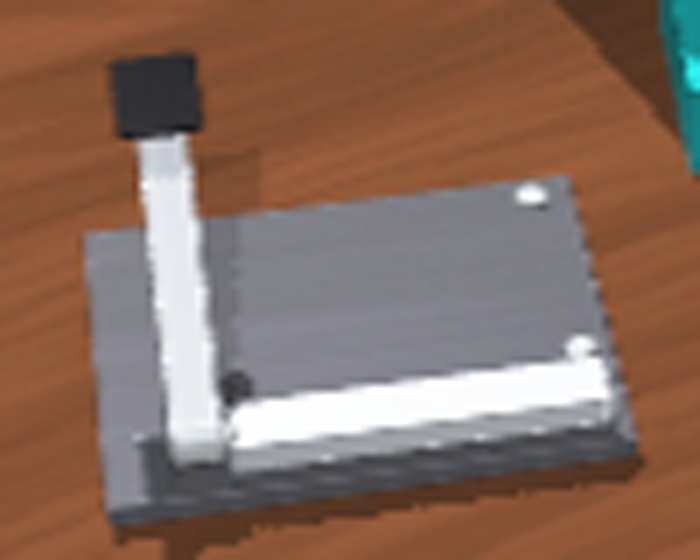

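```bash
cat > h.py <<'E'
import numpy as np
K={"scene":(429.873,251.839,192.514,np.array([[0.50202186,0.86479888,0.00984671],[0.57298968,-0.32405335,-0.75277636],[-0.64780929,0.38355225,-0.6582027]]),np.array([-0.271947,-0.29289029,1.7323338])),
"side":(427.82,247.816,188.174,np.array([[-0.97824602,-0.20725181,0.00902258],[-0.16336717,0.74284309,-0.6492267],[0.12785105,-0.63657743,-0.76054144]]),np.array([0.55643489,0.14983765,1.44868169]))}
def ray(cam,u,v):
    f,cx,cy,R,t=K[cam]; return -R.T@t, R.T@np.array([(u-cx)/f,(v-cy)/f,1])
def onz(cam,uv,z):
    o,d=ray(cam,*uv); return o+d*(z-o[2])/d[2]
def tri(a,b):
    (o1,d1),(o2,d2)=ray("scene",*a),ray("side",*b)
    s=np.linalg.lstsq(np.c_[d1,-d2],o2-o1,rcond=None)[0]
    p,q=o1+s[0]*d1,o2+s[1]*d2; return (p+q)/2,np.linalg.norm(p-q)
def crop(u,v,x0,y0,k): return ((u+.5)/k-.5+x0,(v+.5)/k-.5+y0)
E
python3 - <<'E'
from h import *
import cv2
np.set_printoptions(precision=4,suppress=True)
J={"NL":(290,443),"NR":(457,222),"FL":(55,333)}
P={k:onz("side",crop(*v,215,125,6),.012)[:2] for k,v in J.items()}
print("side",P)
S={"NR":(85,234),"NL":(568,178),"FL":(632,445),"FR":(110,513)}
Q={k:onz("scene",crop(*v,160,170,7),.012)[:2] for k,v in S.items()}
print("scene",Q)
L={"NL":(-.085,.11),"NR":(-.085,-.11),"FL":(.085,.11),"FR":(.085,-.11)}
A=np.array([L[k] for k in P]+[L[k] for k in Q]);B=np.array(list(P.values())+list(Q.values()))
a,b=A-A.mean(0),B-B.mean(0)
th=np.arctan2((a[:,0]*b[:,1]-a[:,1]*b[:,0]).sum(),(a*b).sum())
R=np.array([[np.cos(th),-np.sin(th)],[np.sin(th),np.cos(th)]]);t=B.mean(0)-R@A.mean(0)
print("jig yaw",np.degrees(th),t,"res mm",1e3*(A@R.T+t-B))
print("corner",R@[.05,-.06]+t,"home blank",R@[.025,-.005]+t)
pts=np.array([onz("side",crop(u-515,v,235,230,7),.05)[:2] for u,v in [(610,70),(718,80),(695,300),(577,288)]])
print("blank",pts,pts.mean(0),cv2.minAreaRect(pts.astype(np.float32)*1000))
p,e=tri(crop(156,96,160,170,7),crop(380,105,215,125,6))
print("pad",p,e,"jigframe",R.T@(p[:2]-t))
E
```

```text
side {'NL': array([ 0.5198, -0.0278]), 'NR': array([ 0.4491, -0.23  ]), 'FL': array([ 0.6772, -0.0825])}
scene {'NR': array([ 0.4504, -0.2364]), 'NL': array([ 0.5235, -0.0306]), 'FL': array([ 0.6827, -0.0886]), 'FR': array([ 0.6111, -0.291 ])}
jig yaw -19.34306142856645 [ 0.5653 -0.1598] res mm [[ 1.7495 -0.0998]
 [-0.3432 -5.5075]
 [ 4.8104 -1.7133]
 [-1.6708  0.8978]
 [-1.8781  2.7583]
 [-0.7045  4.4345]
 [-1.9634 -0.77  ]]
corner [ 0.5927 -0.233 ] home blank [ 0.5873 -0.1728]
blank [[0.5302 0.1792]
 [0.4811 0.1741]
 [0.4701 0.2869]
 [0.521  0.292 ]] [0.5006 0.233 ] ((501.04510498046875, 233.02655029296875), (51.09524917602539, 113.4410171508789), 5.583797931671143)
pad [ 0.5025 -0.2126  0.12  ] 0.0012069974055275894 jigframe [-0.0418 -0.0706]
```

The jig is at about (0.565,-0.160) with yaw −19.3°, the blank at (0.501,0.233) with yaw about +5°, and the pad at (0.503,-0.213,0.120), which puts the stop at about 0.6 rad. Next I'll move above the pad with the fingers shut.

```bash
python3 -m handwheel '[[-1,0.85,0.69,0,0,0,0],[-1,0.85,0.69,0,0,0,0],[-1,0.85,0.69,0,0,0,0],[-1,0.85,0.69,0,0,0,0],[-1,0.85,0.69,0,0,0,0]]'
python3 -m handwheel '[[-1,0.85,0.69,0.4,0,0,0],[-1,0.85,0.69,0.4,0,0,0],[-1,0.85,0.69,0.4,0,0,0],[-1,0.85,0.69,0.4,0,0,0],[-1,0.85,0.69,0.4,0,0,0]]'
python3 -m handwheel '[[-1,0,0,0,0,0,0],[-1,0,0,0,0,0,0]]'
python3 - <<'E'
from h import *
for n,c,uv,z in [("finial","scene",(294,246),0),("glue","scene",(337,218),0),("finial s","side",(194,203),0),("glue s","side",(188,246),0),("turq","side",(264,212),.05),("turq sc","scene",(264,168),.05)]: print(n,onz(c,uv,z).round(3))
E
python3 -c "
from plant import *; import cv2
s=snapshot('side');cv2.imwrite('pics/side1.png',cv2.resize(s['color'][110:210,180:310,::-1],None,fx=6,fy=6,interpolation=2))"
```

```text
clock: 0.72
tool_pos: [0.5876, -0.1076, 0.4047]
orientation: [-180.0, 0.0, -90.0]
force: [0.1, -0.7, 0.0]
opening: 0.0428
gripper_force: 0.0
clock: 1.35
tool_pos: [0.5011, -0.2138, 0.3545]
orientation: [-180.0, -0.0, -90.0]
force: [0.5, -0.5, 0.3]
opening: 0.0008
gripper_force: 0.0
clock: 1.6
tool_pos: [0.5024, -0.2129, 0.3551]
orientation: [-180.0, -0.0, -90.0]
force: [-0.2, 0.2, -1.1]
opening: 0.0005
gripper_force: 0.0
finial [0.779 0.002 0.   ]
glue [ 0.75   0.181 -0.   ]
finial s [0.757 0.036 0.   ]
glue s [0.724 0.213 0.   ]
turq [0.501 0.06  0.05 ]
turq sc [0.481 0.081 0.05 ]
```

View pics/side1.png

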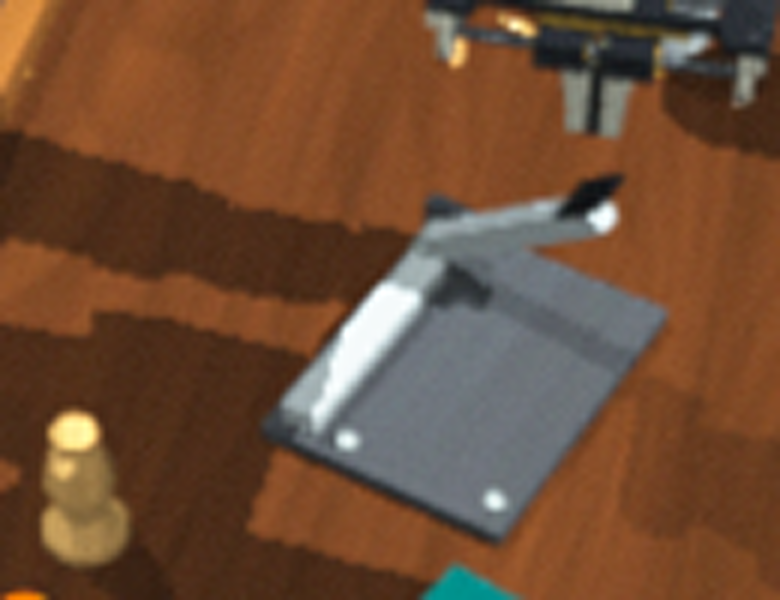

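```bash
python3 -m handwheel '[[-1,0,0,1,0,0,0],[-1,0,0,1,0,0,0],[-1,0,0,0.2,0,0,0],[-1,-0.1,0.3,0.47,0,0,0],[-1,-0.1,0.3,0.47,0,0,0]]'
python3 -m handwheel '[[-1,-0.08,0.21,0.53,0,0,0],[-1,-0.08,0.21,0.53,0,0,0],[-1,-0.04,0.1,0.56,0,0,0],[-1,-0.04,0.1,0.45,0,0,0],[-1,0,0,0,0,0,0]]'
```

```text
clock: 2.28
tool_pos: [0.4873, -0.2072, 0.2761]
orientation: [-179.9, -0.0, -90.0]
force: [0.6, 0.4, -0.0]
opening: 0.0002
gripper_force: 0.2
clock: 2.9
tool_pos: [0.4715, -0.2014, 0.2233]
orientation: [179.9, 0.0, -90.0]
force: [-0.5, -0.2, -0.3]
opening: -0.0
gripper_force: 0.0
```

```bash
python3 -m handwheel '[[-1,0,0,0.12,0,0,0],[-1,0,0,0.08,0,0,0],[-1,0,0,0,0,0,0]]'
python3 -m handwheel '[[-1,0,0,0.08,0,0,0],[-1,0,0,0,0,0,0]]'
```

```text
clock: 3.28
tool_pos: [0.4722, -0.2016, 0.2203]
orientation: [-179.9, -0.0, -90.0]
force: [-2.4, 1.1, 8.1]
opening: 0.0007
gripper_force: 3.6
clock: 3.52
tool_pos: [0.4722, -0.2015, 0.2198]
orientation: [-179.9, -0.0, -89.9]
force: [-8.0, 4.6, 25.6]
opening: 0.0001
gripper_force: 13.2
```

The stop is down: the tip meets it at z = 0.042 and it resists firmly. I'll lift and travel over to the blank with the gripper open.

```bash
python3 -m handwheel '[[-1,0,0,-0.6,0,0,0],[-1,0,0,-1,0,0,0],[-1,0,0,-1,0,0,0],[0,-0.2,0,-1,0,0,0],[1,-0.6,0,-1,0,0,0]]'
python3 -m handwheel '[[1,-1,-0.07,-0.6,0,0,0],[1,-1,-0.07,0,0,0,0],[1,-1,-0.07,0,0,0,0],[1,-1,-0.07,0,0,0,0],[1,-1,-0.07,0,0,0,0]]'
python3 -m handwheel '[[1,-1,-0.07,0,0,0,0],[1,-1,-0.07,0,0,0,0],[1,-1,-0.07,0,0,0,0],[1,-1,-0.07,0,0,0,0],[1,-1,-0.07,0,0,0,0]]'
python3 -m handwheel '[[1,-1,-0.07,0,0,0,0],[1,-1,-0.07,0,0,0,-0.4],[1,-1,-0.07,0,0,0,-0.4],[1,-0.9,-0.07,0,0,0,0],[1,-0.9,-0.07,0,0,0,0]]'
python3 -m handwheel '[[1,-0.8,-0.07,0,0,0,0],[1,0,0,0,0,0,0],[1,0,0,0,0,0,0]]'
python3 - <<'E'
from plant import *; import cv2,numpy as np
o=get_obs();print(o["tool_pos"],o["orientation"],o["opening"])
w=snapshot("wrist");print(w["fx"],w["cx"],w["cy"],np.round(w["tool_from_camera"],4))
s=snapshot("scene")
cv2.imwrite("pics/wrist_raw.png",w["color"][:,:,::-1])
c=cv2.resize(s["color"][165:255,150:300,::-1],None,fx=288/90,fy=288/90,interpolation=2)
im=np.zeros((600,512,3),np.uint8);im[:312]=w["color"][36:348,:,::-1];im[312:,:480]=c
cv2.imwrite("pics/w1.png",im)
E
```

```text
clock: 4.15
tool_pos: [0.4719, -0.1817, 0.3337]
orientation: [-180.0, -0.0, -90.1]
force: [-0.5, -0.5, -0.3]
opening: 0.015
gripper_force: 0.0
clock: 4.78
tool_pos: [0.4807, -0.0557, 0.3479]
orientation: [-180.0, 0.0, -90.0]
force: [0.5, 0.1, 0.3]
opening: 0.0652
gripper_force: 0.0
clock: 5.4
tool_pos: [0.4895, 0.0693, 0.3479]
orientation: [-180.0, 0.0, -90.0]
force: [0.4, -0.4, 0.2]
opening: 0.0877
gripper_force: 0.0
clock: 6.02
tool_pos: [0.4934, 0.1897, 0.3477]
orientation: [-180.0, 0.0, -85.3]
force: [-0.9, 0.5, -0.6]
opening: 0.0874
gripper_force: 0.0
clock: 6.4
tool_pos: [0.4933, 0.2087, 0.3472]
orientation: [180.0, -0.0, -85.2]
force: [0.0, -0.7, -0.2]
opening: 0.0879
gripper_force: 0.0
[0.49334919 0.20873379 0.34724948] [ 1.79972315e+02 -1.67566777e-02 -8.51962741e+01] 0.0878813730804458
272.97498970268276 257.73739178360745 191.95761555574728 [[-5.000e-04 -9.564e-01 -2.919e-01  7.940e-02]
 [ 1.000e+00 -5.000e-04 -4.000e-04 -3.000e-04]
 [ 2.000e-04 -2.919e-01  9.564e-01  1.970e-02]
 [ 0.000e+00  0.000e+00  0.000e+00  1.000e+00]]
```

View pics/w1.png

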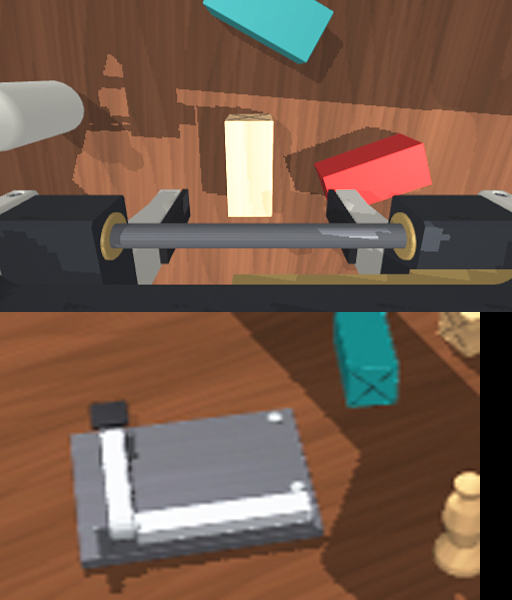

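The wrist view shows the blank's top face between u = 225–273 and v = 156–253 (full frame), nearly square to the gripper. The scene view shows the stop folded level. I'll measure the blank from the wrist view.

```bash
cat >> h.py <<'E'
from scipy.spatial.transform import Rotation as Ro
TFC=np.array([[-5e-4,-.9564,-.2919,.0794],[1,-5e-4,-4e-4,-3e-4],[2e-4,-.2919,.9564,.0197]])
def wonz(uv,pos,rpy,z):
    Rw=Ro.from_euler("xyz",rpy,degrees=True).as_matrix()
    d=Rw@TFC[:,:3]@np.array([(uv[0]-257.737)/272.975,(uv[1]-191.958)/272.975,1]); o=Rw@TFC[:,3]+pos
    return o+d*(z-o[2])/d[2]
E
python3 - <<'E'
from h import *; import cv2
im=cv2.imread("pics/wrist_raw.png")
hsv=cv2.cvtColor(im,cv2.COLOR_BGR2HSV)
m=((im[:,:,2]>215)&(im[:,:,1]>195)&(im[:,:,0]>120)&(hsv[:,:,1]>25)).astype(np.uint8)
n,l,st,c=cv2.connectedComponentsWithStats(m)
i=1+np.argmax(st[1:,4]);print(st[i])
cn=cv2.findContours((l==i).astype(np.uint8),0,2)[0][0]
r=cv2.minAreaRect(cn);b=cv2.boxPoints(r);ap=cv2.approxPolyDP(cn,4,True)[:,0];print(b,ap)
pos,rpy=[0.49335,0.20873,0.34725],[179.972,-.017,-85.196]
p=np.array([wonz(q,pos,rpy,.05)[:2] for q in b]).astype(np.float32)
print(p,cv2.minAreaRect(p*1000))
E
```

```text
[ 225  157   49   96 3267]
[[225.      251.99997]
 [225.      156.99997]
 [273.      156.99997]
 [273.      251.99997]] [[225 157]
 [228 252]
 [270 252]
 [269 159]
 [264 183]
 [260 158]
 [273 158]]
[[0.52440906 0.28833255]
 [0.5296696  0.1794808 ]
 [0.48072928 0.1753948 ]
 [0.46990228 0.283788  ]] ((501.6805114746094, 231.78956604003906), (54.695899963378906, 108.91796875), 4.766067981719971)
```

```bash
python3 -m handwheel '[[1,-0.45,-0.18,0.4,0,0,0],[1,-0.45,-0.19,0.6,0,0,0],[1,0,0,1,0,0,0],[1,0,0,1,0,0,0],[1,0,0,1,0,0,0]]'
python3 -m handwheel '[[1,0,0,1,0,0,0],[1,0,0,0.6,0,0,0],[1,0,0,0.38,0,0,0],[1,0,0,0,0,0,0]]'
python3 -m handwheel '[[-1,0,0,0,0,0,0],[-1,0,0,0,0,0,0],[-1,0,0,0,0,0,0],[-1,0,0,0,0,0,0],[-1,0,0,0,0,0,0]]'
```

```text
clock: 7.12
tool_pos: [0.5008, 0.2324, 0.2453]
orientation: [179.9, -0.0, -85.2]
force: [-0.3, 0.8, -0.5]
opening: 0.0877
gripper_force: 0.0
clock: 7.62
tool_pos: [0.5008, 0.232, 0.1973]
orientation: [180.0, -0.0, -85.2]
force: [-0.2, -0.7, 0.1]
opening: 0.0875
gripper_force: 0.0
clock: 8.25
tool_pos: [0.5008, 0.232, 0.1982]
orientation: [-180.0, 0.0, -85.2]
force: [-1.0, 0.6, 1.9]
opening: 0.05
gripper_force: 30.0
```

```bash
python3 -m handwheel '[[-1,0,0,-0.5,0,0,0],[-1,0,0,-1,0,0,0],[-1,0,0,-1,0,0,0],[-1,0,0,-1,0,0,0],[-1,0.4,0,-1,0,0,0]]'
python3 -m handwheel '[[-1,0.8,-0.1,-0.3,0,0,0],[-1,1,-0.1,0,0,0,0],[-1,1,-0.1,0,0,0,0],[-1,1,-0.1,0,0,0,0],[-1,1,-0.1,0,0,0,0]]'
python3 -m handwheel '[[-1,1,-0.1,0,0,0,0],[-1,1,-0.1,0,0,0,0],[-1,1,-0.1,0,0,0,0],[-1,1,-0.1,0,0,0,0],[-1,1,-0.1,0,0,0,0]]'
python3 -m handwheel '[[-1,1,-0.1,0,0,0,0],[-1,1,-0.1,0,0,0,0],[-1,1,-0.1,0,0,0,0],[-1,0.7,-0.1,0,0,0,0.3],[-1,0.4,-0.1,0,0,0,0.72]]'
python3 -m handwheel '[[-1,0,0,0,0,0,1],[-1,0,0,0,0,0,1],[-1,0,0,0,0,0,1],[-1,0,0,0,0,0,0],[-1,0,0,0,0,0,0]]'
python3 - <<'E'
from plant import *; import cv2,numpy as np
o=get_obs();print(o["tool_pos"],o["orientation"],o["opening"])
w=snapshot("wrist");s=snapshot("side");t=snapshot("scene")
cv2.imwrite("pics/wrist2.png",w["color"][:,:,::-1])
im=np.zeros((600,800,3),np.uint8);im[:384,:512]=w["color"][:,:,::-1]
im[384:,:312]=cv2.resize(s["color"][120:210,200:330,::-1],(312,216),interpolation=2)
im[384:,320:800]=cv2.resize(t["color"][165:250,140:329,::-1],(480,216),interpolation=2)
cv2.imwrite("pics/w2.png",im)
E
```

```text
clock: 8.88
tool_pos: [0.5014, 0.2221, 0.3117]
orientation: [-180.0, 0.0, -85.2]
force: [0.4, -0.3, -2.7]
opening: 0.0498
gripper_force: 30.0
clock: 9.5
tool_pos: [0.5238, 0.1016, 0.3172]
orientation: [179.9, -0.0, -85.2]
force: [0.5, -0.6, -3.2]
opening: 0.0495
gripper_force: 30.0
clock: 10.12
tool_pos: [0.5465, -0.0219, 0.3171]
orientation: [179.9, -0.0, -85.2]
force: [0.4, 0.2, -2.5]
opening: 0.0502
gripper_force: 30.0
clock: 10.75
tool_pos: [0.5675, -0.1227, 0.3173]
orientation: [179.9, 0.0, -91.6]
force: [0.7, 0.3, -1.6]
opening: 0.0497
gripper_force: 30.0
clock: 11.38
tool_pos: [0.5676, -0.1215, 0.3177]
orientation: [180.0, -0.0, -109.2]
force: [-0.9, 0.3, -3.2]
opening: 0.0495
gripper_force: 30.0
[ 0.56761925 -0.12146724  0.31767001] [ 1.79972410e+02 -8.76179573e-03 -1.09226438e+02] 0.04949124556247364
```

View pics/w2.png

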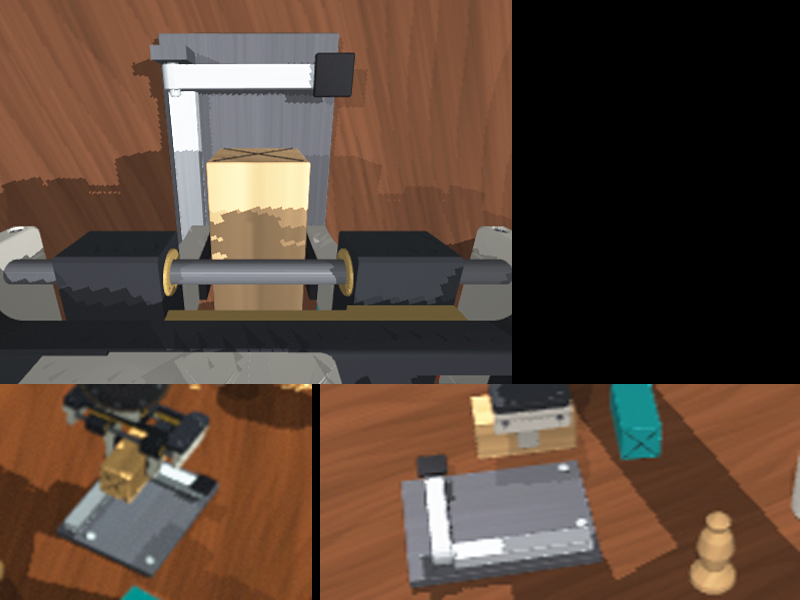

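The wrist view shows the held blank, the stop bar at v≈64–93, the fence at u≈175–203 and the bed's right end at v≈36. I'll refine the jig's yaw and position from these edges.

Run:
```python
from h import *; import cv2
np.set_printoptions(precision=4,suppress=True,linewidth=150)
g=cv2.imread("pics/wrist2.png").astype(int); sat=g[:,:,2]-g[:,:,0]; gr=g.sum(2)//3
print("col250 sat",sat[28:46,250]); print("col250 gray",gr[56:108,250])
print("col180..310 gray@",[list(gr[58:104:2,u]) for u in (215,300)])
print("row120 gray",gr[120,165:215],"sat row120 right",sat[120,320:345])
pos,rpy=[.56762,-.12147,.31767],[179.972,-.009,-109.226]
def sub(p,a): # strongest step, parabolic
    d=abs(np.diff(p)); i=d.argmax(); return a+i+.5
end=np.array([[u,sub(sat[28:46,u],28)] for u in range(190,325,3)])
near=np.array([[sub(sat[v,315:350],315),v] for v in range(104,180,3)])
fen=np.array([[sub(gr[v,190:206],190),v] for v in range(106,148,2)])
for n,q,z in [("bed end",end,.012),("bed near",near,.012),("fence top edge",fen,.028)]:
    P=np.array([wonz(x,pos,rpy,z)[:2] for x in q])
    l=cv2.fitLine(P.astype(np.float32)*1000,cv2.DIST_HUBER,0,.01,.01).ravel()
    print(n,np.degrees(np.arctan2(l[1],l[0])),"pt",l[2:]); print(q[::6].tolist())
```

```text
col250 sat [ 70  71  72  73  65   8 -12 -11  -9  -9  -9  -9  -9  -9  -9 -10  -9 -10]
col250 gray [134 133 134 133 133 134 131 136 239 254 253 252 251 250 250 251 251 251 251 251 250 250 250 250 250 250 251 251 251 251 254 237 133  84  68  64  63
  97 127 134 132 130 131 132 131 130 132 132 130 132 131 132]
col180..310 gray@ [[np.int64(133), np.int64(121), np.int64(111), np.int64(234), np.int64(253), np.int64(250), np.int64(249), np.int64(251), np.int64(251), np.int64(251), np.int64(250), np.int64(250), np.int64(251), np.int64(252), np.int64(254), np.int64(161), np.int64(68), np.int64(63), np.int64(99), np.int64(133), np.int64(131), np.int64(132), np.int64(131)], [np.int64(127), np.int64(128), np.int64(127), np.int64(242), np.int64(253), np.int64(251), np.int64(251), np.int64(252), np.int64(250), np.int64(250), np.int64(250), np.int64(250), np.int64(251), np.int64(252), np.int64(254), np.int64(119), np.int64(62), np.int64(64), np.int64(73), np.int64(82), np.int64(81), np.int64(83), np.int64(79)]]
row120 gray [ 60  84  86  85  83  89 254 253 251 252 252 252 251 251 251 251 251 252 252 252 251 252 252 252 252 251 250 250 250 251 253 238 193 180 169 123 109
 108 112 112 113 112 111 110 112 129 132 131 132 133] sat row120 right [ -8 -10 -11 -11 -10 -11 -10  -9  -9  -8  -9 -12   2  52  70  68  66  70  74  75  75  70  74  76  79]
bed end -19.250736 pt [ 527.7014 -263.3971]
[[190.0, 32.5], [208.0, 32.5], [226.0, 32.5], [244.0, 32.5], [262.0, 32.5], [280.0, 32.5], [298.0, 32.5], [316.0, 32.5]]
bed near 70.77778 pt [ 477.8491 -149.6354]
[[333.5, 104.0], [332.5, 122.0], [331.5, 140.0], [329.5, 158.0], [328.5, 176.0]]
fence top edge 70.72863 pt [ 601.1968 -203.2562]
[[198.5, 106.0], [196.5, 118.0], [196.5, 130.0], [197.5, 142.0]]
```

The jig's yaw is −19.24°. Home is +34 mm along the jig's x and −42 mm along its y from here. I'll get close and go down to just above the bed.

```bash
python3 -m handwheel '[[-1,0.64,-0.5,0.5,0,0,0],[-1,0.64,-0.5,0.7,0,0,0],[-1,0,0,1,0,0,0],[-1,0,0,0.8,0,0,0],[-1,0,0,0.6,0,0,0]]'
python3 -m handwheel '[[-1,0,0,0.4,0,0,0],[-1,0,0,0.2,0,0,0],[-1,0,0,0,0,0,0],[-1,0,0,0,0,0,0]]'
python3 -m handwheel '[[-1,0,0,0.12,0,0,0],[-1,0,0,0,0,0,0]]'
```

```text
clock: 12.15
tool_pos: [0.5805, -0.1608, 0.2256]
orientation: [179.9, -0.1, -109.4]
force: [0.9, 0.4, -1.9]
opening: 0.0497
gripper_force: 30.0
clock: 12.65
tool_pos: [0.5811, -0.1597, 0.2136]
orientation: [-179.9, 0.0, -109.3]
force: [-0.3, 0.5, -2.6]
opening: 0.05
gripper_force: 30.0
clock: 12.9
tool_pos: [0.5809, -0.1597, 0.2102]
orientation: [-180.0, 0.0, -109.3]
force: [-0.3, -0.3, -1.4]
opening: 0.0499
gripper_force: 30.0
```

```bash
cat > f.py <<'E'
from plant import *; import numpy as np
o=get_obs(); a=np.radians(-19.24); x=np.array([np.cos(a),np.sin(a)]); y=np.array([-x[1],x[0]])
p=o["tool_pos"][:2]; f=o["force"]
print("xj %.1f yj %.1f z %.1f mm  Fx %.1f Fy %.1f Fz %.1f  Mz %.2f yaw %.2f t %.2f"%(1e3*p@x,1e3*p@y,1e3*o["tool_pos"][2],f[:2]@x,f[:2]@y,f[2],o["moment"][2],o["orientation"][2],o["clock"]))
E
python3 -m handwheel '[[-1,0,0,0.04,0,0,0],[-1,0.15,-0.15,0,0,0,0],[-1,0.15,-0.12,0,0,0,0],[-1,0,0,0,0,0,0]]'>/dev/null;python3 f.py
python3 -m handwheel '[[-1,0,-0.06,0,0,0,0],[-1,0,0,0,0,0,0]]'>/dev/null;python3 f.py
python3 -m handwheel '[[-1,0.06,0,0,0,0,0],[-1,0,0,0,0,0,0]]'>/dev/null;python3 f.py
```

```text
xj 608.3 yj 33.2 z 210.2 mm  Fx -1.2 Fy 0.2 Fz 5.2  Mz -0.07 yaw -109.30 t 13.40
xj 608.9 yj 33.2 z 210.2 mm  Fx -5.7 Fy 0.8 Fz 9.8  Mz -0.03 yaw -109.30 t 13.65
xj 609.4 yj 32.2 z 210.2 mm  Fx -4.2 Fy 4.2 Fz 7.2  Mz 0.09 yaw -109.27 t 13.90
```

```bash
python3 -m handwheel '[[-1,0.04,0,0,0,0,0],[-1,0,0,0,0,0,0]]'>/dev/null;python3 f.py
python3 -m handwheel '[[-1,0.04,0,0,0,0,0],[-1,0,0,0,0,0,0]]'>/dev/null;python3 f.py
python3 -m handwheel '[[-1,0.04,0,0,0,0,0],[-1,0,0,0,0,0,0]]'>/dev/null;python3 f.py
```

```text
xj 609.3 yj 31.6 z 210.2 mm  Fx -4.7 Fy 6.8 Fz 7.0  Mz 0.20 yaw -109.25 t 14.15
xj 609.4 yj 30.7 z 210.2 mm  Fx -4.8 Fy 7.2 Fz 7.5  Mz 0.21 yaw -109.25 t 14.40
xj 609.3 yj 30.0 z 210.2 mm  Fx -5.3 Fy 9.1 Fz 8.4  Mz 0.29 yaw -109.25 t 14.65
```

```bash
for i in 1; do python3 -m handwheel '[[-1,0.04,0,0,0,0,0],[-1,0,0,0,0,0,0]]'>/dev/null;python3 f.py
python3 -m handwheel '[[-1,0.04,0,0,0,0,0],[-1,0,0,0,0,0,0]]'>/dev/null;python3 f.py
python3 -m handwheel '[[-1,0.04,0,0,0,0,0],[-1,0,0,0,0,0,0]]'>/dev/null;python3 f.py;done
```

```text
xj 609.3 yj 29.7 z 210.2 mm  Fx -6.5 Fy 14.4 Fz 8.3  Mz 0.21 yaw -109.24 t 14.90
xj 609.3 yj 29.5 z 210.2 mm  Fx -6.9 Fy 18.3 Fz 8.9  Mz 0.26 yaw -109.23 t 15.15
xj 609.2 yj 29.2 z 210.3 mm  Fx -8.5 Fy 23.8 Fz 9.8  Mz 0.21 yaw -109.23 t 15.40
```

```bash
python3 -m handwheel '[[-1,0,-0.04,0,0,0,0],[-1,0,0,0,0,0,0]]'>/dev/null;python3 f.py
python3 -m handwheel '[[-1,0,-0.04,0,0,0,0],[-1,0,0,0,0,0,0]]'>/dev/null;python3 f.py
python3 -m handwheel '[[-1,0,-0.04,0,0,0,0],[-1,0,0,0,0,0,0]]'>/dev/null;python3 f.py
```

```text
xj 609.5 yj 29.2 z 210.3 mm  Fx -11.6 Fy 24.8 Fz 14.0  Mz 0.16 yaw -109.24 t 15.65
xj 609.8 yj 29.2 z 210.3 mm  Fx -16.8 Fy 25.5 Fz 16.1  Mz 0.11 yaw -109.26 t 15.90
xj 610.1 yj 29.1 z 210.3 mm  Fx -20.2 Fy 26.7 Fz 19.7  Mz -0.09 yaw -109.29 t 16.15
```

```bash
python3 -m handwheel '[[-1,0,-0.04,0,0,0,0],[-1,0,0,0,0,0,0]]'>/dev/null;python3 f.py
python3 -m handwheel '[[-1,0,-0.04,-0.03,0,0,0],[-1,0,0,0,0,0,0]]'>/dev/null;python3 f.py
python3 -m handwheel '[[-1,0.04,0,0,0,0,0],[-1,0,0,0,0,0,0]]';python3 f.py
python3 - <<'E'
from plant import *; import cv2,numpy as np
w=snapshot("wrist");s=snapshot("side");t=snapshot("scene")
cv2.imwrite("pics/wrist3.png",w["color"][:,:,::-1])
im=np.zeros((600,800,3),np.uint8);im[:320,:440]=cv2.resize(w["color"][30:190,150:370,::-1],(440,320),interpolation=2)
im[320:,:400]=cv2.resize(s["color"][125:195,210:310,::-1],(400,280),interpolation=2)
im[320:,400:800]=cv2.resize(t["color"][175:245,160:260,::-1],(400,280),interpolation=2)
cv2.imwrite("pics/w3.png",im)
E
```

```text
xj 610.4 yj 29.1 z 210.2 mm  Fx -23.4 Fy 28.1 Fz 22.7  Mz -0.19 yaw -109.32 t 16.40
xj 610.8 yj 29.1 z 210.3 mm  Fx -24.7 Fy 28.2 Fz 19.2  Mz -0.18 yaw -109.33 t 16.65
clock: 16.9
tool_pos: [0.5861, -0.1741, 0.2102]
orientation: [179.7, 0.3, -109.3]
force: [-15.2, 39.2, 20.5]
opening: 0.0499
gripper_force: 30.0
xj 610.7 yj 28.8 z 210.2 mm  Fx -27.3 Fy 32.0 Fz 20.5  Mz -0.29 yaw -109.34 t 16.90
```

View pics/w3.png

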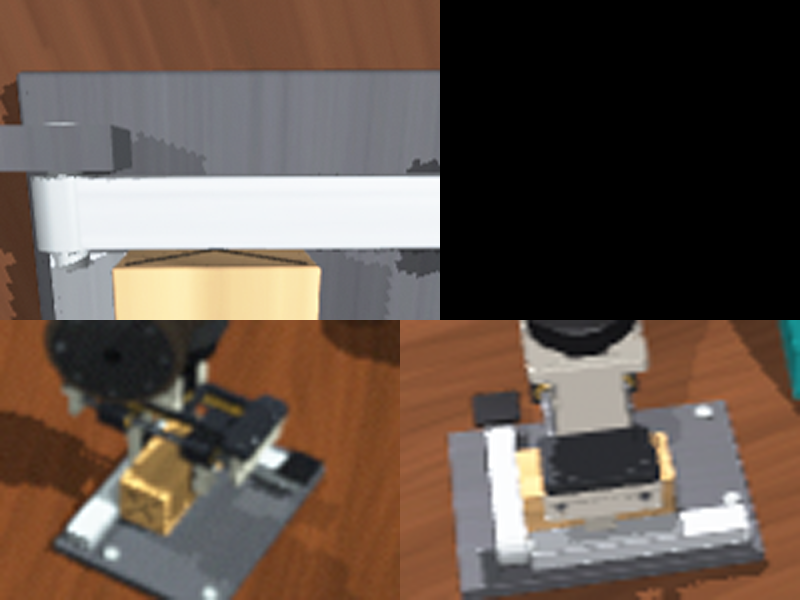

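The views show the blank's end against the stop and its side at the fence. The tool leans by about 0.4° under the load, so I'll work out the turn that squares it up.

```bash
cat >> f.py <<'E'
from scipy.spatial.transform import Rotation as Ro
A=Ro.from_euler("xyz",o["orientation"],degrees=True);B=Ro.from_euler("xyz",[180,0,-109.24],degrees=True)
print("  turn to square, tool axes deg",np.round((A.inv()*B).as_rotvec(degrees=True),2),"M tool",np.round(A.inv().apply(o["moment"]),2))
E
python3 -m handwheel '[[-1,0,0,0,0,0,0]]'>/dev/null; python3 f.py
```

```text
xj 610.7 yj 28.8 z 210.2 mm  Fx -25.9 Fy 33.4 Fz 20.3  Mz -0.25 yaw -109.33 t 17.18
  turn to square, tool axes deg [ 0.31  0.28 -0.09] M tool [ -9.32 -11.8    0.24]
```

```bash
python3 -m handwheel '[[-1,-0.02,0.02,0,0.04,0.035,-0.01],[-1,0,0,0,0,0,0]]'>/dev/null; python3 f.py
python3 -m handwheel '[[-1,-0.02,0.02,0,0.04,0.035,-0.01],[-1,0,0,0,0,0,0]]'>/dev/null; python3 f.py
```

```text
xj 610.0 yj 29.4 z 210.2 mm  Fx -26.6 Fy 34.2 Fz 21.8  Mz -0.33 yaw -109.28 t 17.43
  turn to square, tool axes deg [ 0.09  0.07 -0.04] M tool [ -9.81 -12.29   0.32]
xj 609.4 yj 29.8 z 210.1 mm  Fx -25.3 Fy 32.7 Fz 21.3  Mz -0.29 yaw -109.22 t 17.68
  turn to square, tool axes deg [-0.12 -0.16  0.02] M tool [-10.24 -12.38   0.29]
```

```bash
python3 -m handwheel '[[-1,0.01,-0.01,0,-0.018,-0.018,0],[-1,0,0,0,0,0,0],[-1,0,0,0,0,0,0],[-1,0,0,0,0,0,0]]'>/dev/null; python3 f.py
python3 -m handwheel '[[-1,0,0,0,0,0,0],[-1,0,0,0,0,0,0],[-1,0,0,0,0,0,0],[-1,0,0,0,0,0,0]]'>/dev/null; python3 f.py
```

```text
xj 609.7 yj 29.5 z 210.1 mm  Fx -26.2 Fy 34.0 Fz 20.4  Mz -0.26 yaw -109.22 t 18.18
  turn to square, tool axes deg [-0.02 -0.04  0.02] M tool [ -9.89 -12.09   0.26]
xj 609.7 yj 29.5 z 210.1 mm  Fx -27.2 Fy 33.2 Fz 20.9  Mz -0.23 yaw -109.22 t 18.68
  turn to square, tool axes deg [-0.02 -0.04  0.02] M tool [ -9.9  -12.03   0.22]
```

The forces are stable and the tool is square. To make sure that the fence and the stop carry these loads rather than friction, I'll ease the y push, check the x force, then reload y.

```bash
python3 -m handwheel '[[-1,-0.08,0,-0.03,0,0,0],[-1,-0.06,0,-0.03,0,0,0],[-1,0,0,0,0,0,0]]'>/dev/null; python3 f.py
python3 -m handwheel '[[-1,0,-0.03,0,0,0,0],[-1,0,0,0,0,0,0]]'>/dev/null; python3 f.py
python3 -m handwheel '[[-1,0.07,0,0,0,0,0],[-1,0.07,0,0.03,0,0,0],[-1,0,0,0,0,0,0],[-1,0,0,0,0,0,0]]'>/dev/null; python3 f.py
```

```text
xj 609.9 yj 30.3 z 210.1 mm  Fx -16.8 Fy 14.9 Fz 6.5  Mz -0.15 yaw -109.26 t 19.05
  turn to square, tool axes deg [ 0.07 -0.24 -0.02] M tool [-6.19 -5.65  0.12]
xj 610.1 yj 30.3 z 210.1 mm  Fx -19.2 Fy 15.5 Fz 9.2  Mz -0.12 yaw -109.27 t 19.30
  turn to square, tool axes deg [ 0.14 -0.24 -0.03] M tool [-7.21 -6.15  0.07]
xj 610.0 yj 29.3 z 210.0 mm  Fx -26.3 Fy 33.1 Fz 16.3  Mz -0.31 yaw -109.25 t 19.80
  turn to square, tool axes deg [ 0.08 -0.06 -0.01] M tool [ -9.66 -11.79   0.29]
```

```bash
python3 -m handwheel '[[-1,0,0,0,0.01,0,0],[-1,0,0,0,0,0,0],[-1,0,0,0,0,0,0]]'>/dev/null; python3 f.py; python3 -c "
from plant import *; print(close_job())"
```

```text
xj 609.9 yj 29.3 z 210.0 mm  Fx -26.9 Fy 33.4 Fz 16.0  Mz -0.30 yaw -109.25 t 20.18
  turn to square, tool axes deg [ 0.03 -0.06 -0.01] M tool [-10.   -11.9    0.28]
the job is handed in; nothing more can be done
None
```

I folded the stop down, then laid the blank on the bed and pressed it into the corner at about 27 N towards the fence, 33 N towards the stop and 16 N down; I handed in at 20.2 s still gripping it, and no verdict was returned.

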